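# Chuck a brass candlestick foot by hand

## Robot

A 6-joint arm with a two-finger parallel gripper is mounted at the origin on the work surface. World frame = base frame: x ahead of the robot, y to its left, z up, the work surface at z = 0. Lengths are in m, angles in rad, forces in N, time in s.
With the tool pointing down it reaches from about 0.35 to 1 m from the base axis. Payload 7.1 kg.
Tool frame: the origin (TCP) lies between the finger pads; the fingertips stand 22 mm ahead of it and the grasp point (between the pads) lies 3 mm ahead of it; x points along the fingers, y is the direction in which the jaws open and shut, and the axes are right-handed (so a half turn about x gives the same grasp; the last joint's range is limited). The gripper opens to 85 mm and grips with 20 to 120 N. Pads are 22 mm wide; open, the fingers measure 114 mm over their backs; the gripper's body (76 mm by 85 mm) begins 54 mm behind the grasp point. The pads swing forward as they close: fully open they stand 13 mm farther back than shut.
Start: joints at [-1.164, 0.423, 1.63, -0, 1.089, -0.019], TCP at [0.258, -0.569, 0.253] pointing down, gripper open.
Joint ranges: [-3, 3], [-0.9, 2.11], [0.09, 2.58], [-1.31, 4.45], [0.11, 2.69], [-2.54, 2.54]. Speed limits (rad/s): [2.39, 2.39, 3.01, 3.14, 3.14, 3.14].

## Interface

Orientations are given as a rotation vector (axis times angle).
In Python, from rig import manip gives the robot as it stands. The module is installed in compiled form; this text tells all that it offers. Calls block until the motion is done:
- manip.move_to(position, orientation): joint-space move of the TCP to a pose.
- manip.servo_line(position, orientation=None, rate=0.15): straight line of the TCP; orientation=None keeps the orientation; rate is the mean speed in m/s.
- manip.set_joints(angles): joint-space move.
- manip.command_gripper(opening, f_grip=None): finger opening in m; f_grip is the grip in N (None keeps the last); returns when the fingers have stopped.
- manip.hold(seconds).
- manip.solve_ik(position, orientation): joint angles nearest the present ones, or None.
- manip.camera(name): name is "scene" or "top" or "wrist"; returns a dict with "image" (420x560x3 uint8, red, green, blue), "fx", "fy", "cx", "cy" (pixels), "cam_to_world" (4x4, takes a point from camera to world coordinates); the wrist camera has in their place "mount" (4x4, takes a point from camera to tool coordinates, whose origin is the TCP and whose axes are the tool frame's). Camera axes: x right, y down, z forward; pixel columns grow to the right and rows downward; lengths in m; the calibration is good to about 2 mm. A picture is of the moment at which its call begins: read the wrist's pose just before it. There is no depth.
A pose or a line that the arm cannot do raises manip.IKError and nothing moves.
- manip.sign_off(): hands the job in, once; it reports no verdict.
Readings, each from a call of its own:
- manip.get_time(): time.
- manip.get_joint_positions(): joint angles.
- manip.get_joint_vel(): joint speeds.
- manip.get_tau(): joint torques, N m.
- manip.get_position(): TCP position.
- manip.get_ee_rot(): TCP orientation.
- manip.get_contact_force(): force on the tool from outside, world axes, zero at the start.
- manip.get_torque(): the same for the moment, N m.
- manip.get_width(): finger opening in m.
Only numpy, scipy, OpenCV 4.12 (cv2) and the standard library are available. Lean on these libraries where they do the work, as an engineer would, in place of code of your own. Each camera call takes 0.05 s, during which the arm holds its last target.

## Task

Stand the brass candlestick foot that is alone on the round cork pad upright in the middle of the three-jaw chuck, let go of it, then wind the chuck's hand ring round clockwise by its crank knob (more than a full turn) until all three jaws have closed on it and hold it snugly. Feel for the jaws biting and stop soon after: do not go on forcing the ring, and do not disturb the other two castings, the mug or the glass jar.

Things in the scene. Friction and masses are not known exactly. Their poses are not given: they have to be found in the camera images.
- pad: round cork pad, 100 mm across, 4 mm thick, fixed; one casting stands on it. Origin: centre of its underside, on the table.
- casting_a: turned brass candlestick foot: a round foot 25 mm tall whose diameter is between 40 and 54 mm (each of the three differs; not marked), and on it a straight round stem 30 mm in diameter up to 72 mm overall height (a decorative cone hides the lowest 11 mm of the stem). About 0.3 kg. Origin: centre of the underside, z up along the axis.
- casting_b: turned brass candlestick foot: a round foot 25 mm tall whose diameter is between 40 and 54 mm (each of the three differs; not marked), and on it a straight round stem 30 mm in diameter up to 72 mm overall height (a decorative cone hides the lowest 11 mm of the stem). About 0.3 kg. Origin: centre of the underside, z up along the axis.
- casting_c: turned brass candlestick foot: a round foot 25 mm tall whose diameter is between 40 and 54 mm (each of the three differs; not marked), and on it a straight round stem 30 mm in diameter up to 72 mm overall height (a decorative cone hides the lowest 11 mm of the stem). About 0.3 kg. Origin: centre of the underside, z up along the axis.
- chuck_face (a point): centre of the face of the steel three-jaw chuck, which lies on its back, bolted down, z up; face 158 mm across, 50 mm above the table. The jaws stand on the face, wide open at the start: gripping faces 47 to 49 mm from the centre.
- scroll: the chuck's aluminium hand ring, lying around it, outer radius 107 mm, top 34 mm above the table. Clockwise seen from above it moves all jaws inward, 22 mm a turn; it stays where left. Turning it free takes about 3 N at the knob, plus 1 N for every 9 N with which each jaw presses; 30 N a jaw is snug, over 80 N spoils the casting. Origin on the axis, 16 mm above the table; x points to the knob.
- knob_grip (a point): centre of the ring's black crank knob at the height to grip, 93.5 mm from the chuck's axis, 99 mm above the table. The knob is an upright cylinder, 20 mm in diameter, from 66 to 120 mm above the table, on a thin pin; it spins freely on its own pin, so that it can be held with a steady hand while it goes round.
- jaw0: one of three equal steel jaws on the chuck's face, 120 degrees apart, 22 mm tall, 14 mm wide, 28 mm long radially, with a sprung dark rubber tip that yields about 1 mm for 18 N. Origin: foot of its (unpressed) gripping face, on the level of the chuck's face; its x axis points outward from the chuck's centre, it slides inward along -x.
- jaw1: one of three equal steel jaws on the chuck's face, 120 degrees apart, 22 mm tall, 14 mm wide, 28 mm long radially, with a sprung dark rubber tip that yields about 1 mm for 18 N. Origin: foot of its (unpressed) gripping face, on the level of the chuck's face; its x axis points outward from the chuck's centre, it slides inward along -x.
- jaw2: one of three equal steel jaws on the chuck's face, 120 degrees apart, 22 mm tall, 14 mm wide, 28 mm long radially, with a sprung dark rubber tip that yields about 1 mm for 18 N. Origin: foot of its (unpressed) gripping face, on the level of the chuck's face; its x axis points outward from the chuck's centre, it slides inward along -x.
- mug: terracotta mug, 80 mm across, 85 mm tall; leave alone. Origin: centre of its underside.
- jar: glass jar, 60 mm across, 75 mm tall; leave alone. Origin: centre of its underside.

How it is judged:
By the outcome, as a careful person would: the job done as asked, in the order asked, and still so for the second after the job is handed in, with the robot touching nothing.
It also fails if it takes over 70 s, if anything falls off the work surface, if the arm or the gripper's body presses on something with over 40 N, if the wrist force passes 120 N, or if a joint passes its speed limit or range.

## Working session

There is one attempt and no reset: what is moved stays moved. The work goes in short steps, each a Python script; the robot and the scene stay as the last script left them, time stands still between calls to the robot, and variables do not carry over. Pictures are saved under pics/ and viewed, and the job is handed in when it is done.

```bash
mkdir -p pics
python3 - <<'E'
from rig import manip
import cv2,numpy as np,pickle
print(manip.get_time(),manip.get_position(),manip.get_ee_rot(),manip.get_width(),manip.get_contact_force())
d={}
for n in ("scene","top","wrist"):
    c=manip.camera(n); d[n]=c
    cv2.imwrite(f"pics/{n}0.png",c["image"][:,:,::-1])
    print(n,c["fx"],c["fy"],c["cx"],c["cy"]); print(np.round(c.get("cam_to_world",c.get("mount")),4))
pickle.dump(d,open("c0.pkl","wb"))
E
```

```text
0.0 [ 0.25797019 -0.56868336  0.25252289] [ 1.98663163  0.43108318 -1.98718535] 0.0852517014515877 [0.31954568 0.28473434 0.79519328]
scene 462.6985115049627 462.6985115049627 275.08196324700725 201.77079520619395
[[ 0.4075  0.5316 -0.7425  1.3272]
 [ 0.9131 -0.2496  0.3225 -0.37  ]
 [-0.0139 -0.8094 -0.5871  0.7227]
 [ 0.      0.      0.      1.    ]]
top 513.3409683385902 513.3409683385902 278.43307529572695 203.0608756303902
[[ 0.0066 -0.9964  0.0848  0.4164]
 [-0.9997 -0.0047  0.0225 -0.0109]
 [-0.022  -0.0849 -0.9961  1.3587]
 [ 0.      0.      0.      1.    ]]
wrist 307.57008610565714 307.57008610565714 274.9669840266575 205.14055726093193
[[ 0.000e+00 -3.222e-01  9.467e-01 -1.181e-01]
 [ 1.000e+00 -0.000e+00 -1.000e-04  4.000e-04]
 [ 1.000e-04  9.467e-01  3.222e-01 -8.360e-02]
 [ 0.000e+00  0.000e+00  0.000e+00  1.000e+00]]
```

View pics/scene0.png

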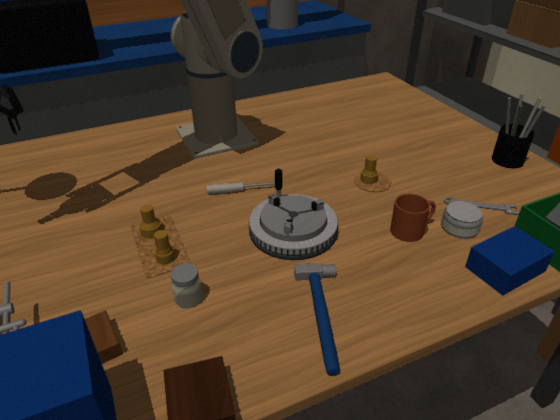

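View pics/top0.png

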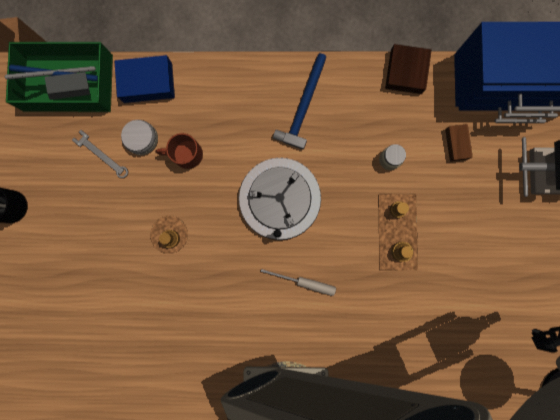

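View pics/wrist0.png

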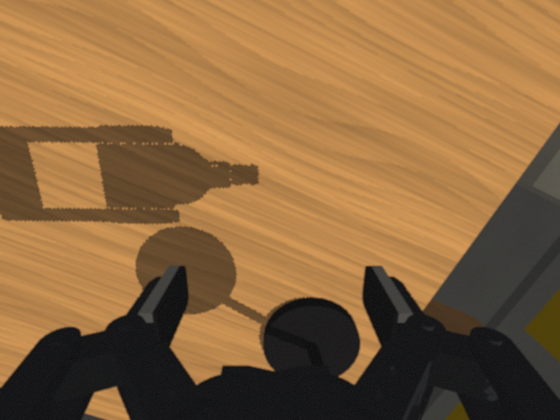

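The round pad, with one casting, is at top-view pixel (169,235) and scene pixel (372,178). The other two castings are on a square cork mat at top (398,230). The chuck is at top (280,198) with its knob at about (277,233). I'll zoom in next.

Run:
```python
import cv2,pickle,numpy as np
d=pickle.load(open("c0.pkl","rb"))
t=d["top"]["image"][:,:,::-1]; s=d["scene"]["image"][:,:,::-1]
a=cv2.resize(t[150:250,230:330],(600,600),interpolation=cv2.INTER_CUBIC)
b=cv2.resize(t[205:265,140:200],(600,600),interpolation=cv2.INTER_CUBIC)
cv2.imwrite("pics/t_chuck.png",a);cv2.imwrite("pics/t_pad.png",b)
cv2.imwrite("pics/s_chuck.png",cv2.resize(s[160:260,240:400],(800,500),interpolation=cv2.INTER_CUBIC))
```

```text
(no output)
```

View pics/t_chuck.png

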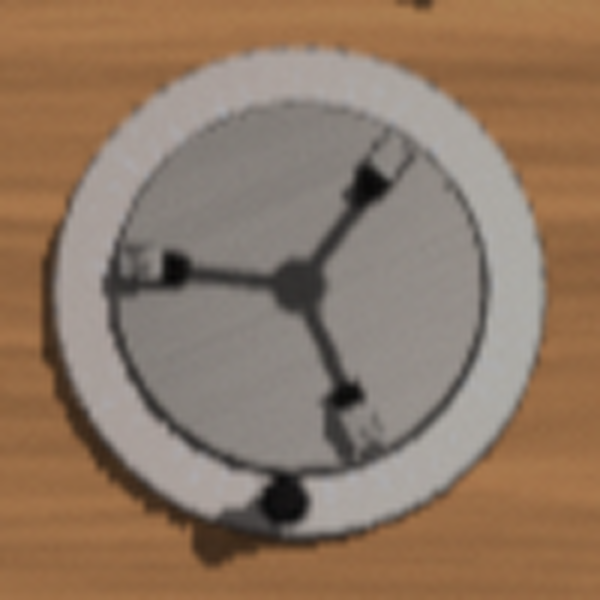

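View pics/t_pad.png

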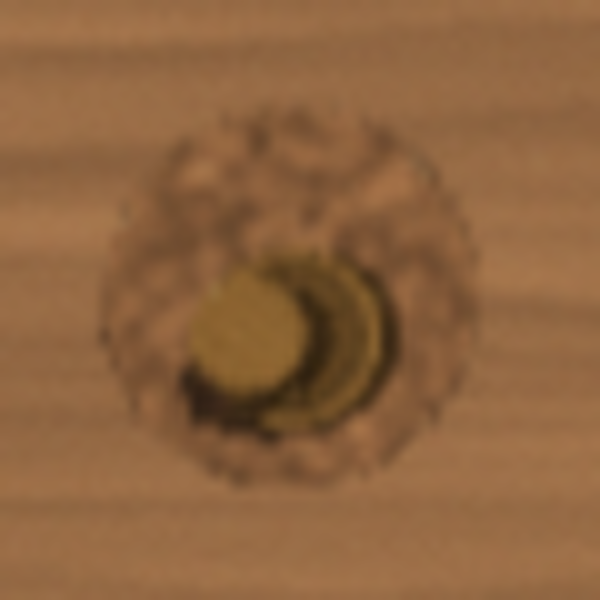

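View pics/s_chuck.png

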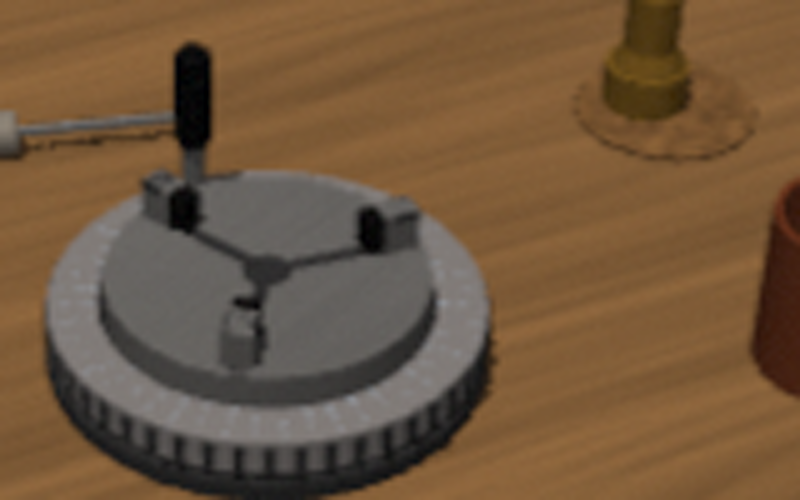

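```bash
cat > h.py <<'E'
import numpy as np,cv2,pickle
from scipy.spatial.transform import Rotation as Ro
def ray(c,u,v,T=None):
    T=c["cam_to_world"] if T is None else T
    d=T[:3,:3]@np.array([(u-c["cx"])/c["fx"],(v-c["cy"])/c["fy"],1.0]); return T[:3,3],d
def onz(c,u,v,z,T=None):
    o,d=ray(c,u,v,T); return o+d*(z-o[2])/d[2]
def proj(c,p,T=None):
    T=c["cam_to_world"] if T is None else T
    q=(np.atleast_2d(p)-T[:3,3])@T[:3,:3]
    return np.c_[c["fx"]*q[:,0]/q[:,2]+c["cx"],c["fy"]*q[:,1]/q[:,2]+c["cy"]]
def down(a):
    c,s=np.cos(a),np.sin(a)
    return Ro.from_matrix(np.array([[0,c,s],[0,s,-c],[-1,0,0]])).as_rotvec()
def tool(pos,rv):
    T=np.eye(4);T[:3,:3]=Ro.from_rotvec(rv).as_matrix();T[:3,3]=pos;return T
def circ(p,r,z,n=200):
    t=np.linspace(0,2*np.pi,n,endpoint=False);return np.c_[p[0]+r*np.cos(t),p[1]+r*np.sin(t),np.full(n,z)]
E
python3 - <<'E'
from h import *
d=pickle.load(open("c0.pkl","rb")); t=d["top"]; s=d["scene"]
f=lambda u,k,o:(u+.5)/k-.5+o
print("stem top",onz(t,f(247,10,140),f(333,10,205),.076))
print("pad",onz(t,f(290,10,140),f(297,10,205),.004))
print("face",onz(t,f(298,6,230),f(285,6,150),.050), "ring",onz(t,f(299,6,230),f(294,6,150),.034))
print("knob top",onz(t,f(285,6,230),f(500,6,150),.120))
R=Ro.from_rotvec([1.98663163,0.43108318,-1.98718535]).as_matrix(); print(np.round(R,3))
# overlay
c=onz(t,f(298,6,230),f(285,6,150),.050)
def draw(cam,name,sets,box,k):
    u0,v0,u1,v1=box
    im=cv2.resize(np.ascontiguousarray(cam["image"][v0:v1,u0:u1,::-1]),None,fx=k,fy=k,interpolation=cv2.INTER_CUBIC)
    for P,col in sets:
        q=(proj(cam,P)-[u0,v0]+.5)*k-.5
        cv2.polylines(im,[np.round(q).astype(int)],True,col,1)
    cv2.imwrite(name,im)
p=onz(t,f(247,10,140),f(333,10,205),.076)
k=onz(t,f(285,6,230),f(500,6,150),.120)
S=[(circ(c,.079,.05),(0,0,255)),(circ(c,.107,.034),(0,255,0)),(circ(k,.01,.12),(255,0,255)),(circ(k,.01,.066),(255,0,255)),
 (circ(p,.015,.076),(255,0,0)),(circ(p,.015,.04),(255,0,0)),(circ(p,.024,.029),(255,255,0)),(circ(p,.024,.004),(255,255,0))]
draw(t,"pics/ov_t.png",S,(130,140,330,260),4)
draw(s,"pics/ov_s.png",S,(240,150,400,260),5)
E
```

```text
stem top [0.43679783 0.30364074 0.076     ]
pad [0.44752331 0.31009774 0.004     ]
face [0.54323278 0.01657645 0.05      ] ring [0.54087869 0.01645574 0.034     ]
knob top [0.44965196 0.01977061 0.12      ]
[[-0.001  0.413 -0.911]
 [ 0.001 -0.911 -0.413]
 [-1.    -0.002 -0.   ]]
```

View pics/ov_t.png

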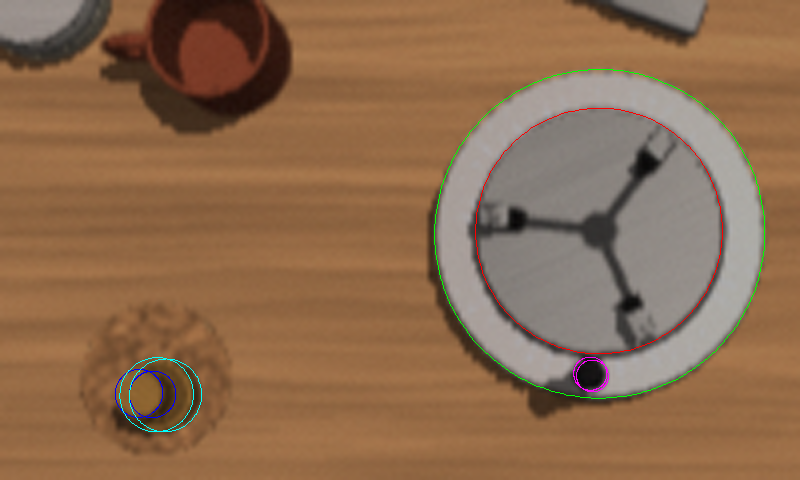

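View pics/ov_s.png

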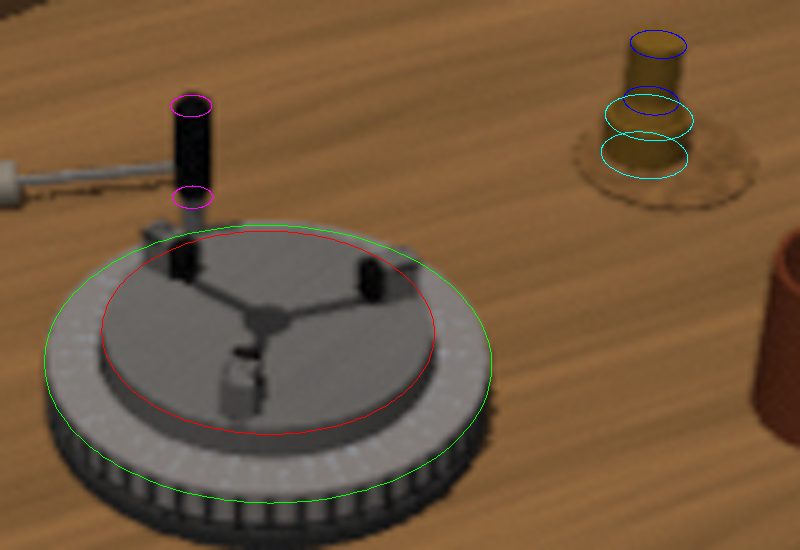

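Both views agree to within about 2 mm. Next I'll look down on the casting with the wrist camera.

```bash
cat >> h.py <<'E'
def wshot(name):
    from rig import manip
    p,r=manip.get_position(),manip.get_ee_rot()
    c=manip.camera("wrist"); T=tool(p,r)@c["mount"]; c["cam_to_world"]=T
    cv2.imwrite(f"pics/{name}.png",c["image"][:,:,::-1]); pickle.dump(c,open(f"{name}.pkl","wb")); return c
E
python3 - <<'E'
from h import *
from rig import manip
for a in (0,.3,-.5,.6): print(a,[np.round(manip.solve_ik(p,down(a)),2) for p in ([.437,.304,.063],[.543,.0165,.109],[.45,.02,.102],[.637,.02,.102])])
manip.move_to([.437,.304,.23],down(0.))
c=wshot("w1")
print(manip.get_time(),manip.get_position())
E
```

```text
0 [array([ 0.59,  0.59,  1.93, -0.  ,  0.62,  0.59]), array([ 0.01,  0.52,  1.9 , -0.  ,  0.73,  0.01]), array([ 0.02,  0.43,  2.1 , -0.  ,  0.61,  0.02]), array([ 0.01,  0.63,  1.68, -0.  ,  0.83,  0.01])]
0.3 [array([ 0.59,  0.59,  1.93, -0.  ,  0.62,  0.29]), array([ 0.01,  0.52,  1.9 , -0.  ,  0.73, -0.29]), array([ 0.02,  0.43,  2.1 , -0.  ,  0.61, -0.28]), array([ 0.01,  0.63,  1.68, -0.  ,  0.83, -0.29])]
-0.5 [array([ 0.59,  0.59,  1.93, -0.  ,  0.62,  1.09]), array([ 0.01,  0.52,  1.9 , -0.  ,  0.73,  0.51]), array([ 0.02,  0.43,  2.1 , -0.  ,  0.61,  0.52]), array([ 0.01,  0.63,  1.68, -0.  ,  0.83,  0.51])]
0.6 [array([ 0.59,  0.59,  1.93, -0.  ,  0.62, -0.01]), array([ 0.01,  0.52,  1.9 , -0.  ,  0.73, -0.59]), array([ 0.02,  0.43,  2.1 , -0.  ,  0.61, -0.58]), array([ 0.01,  0.63,  1.68, -0.  ,  0.83, -0.59])]
3.325 [0.43736964 0.30352301 0.2299892 ]
```

View pics/w1.png

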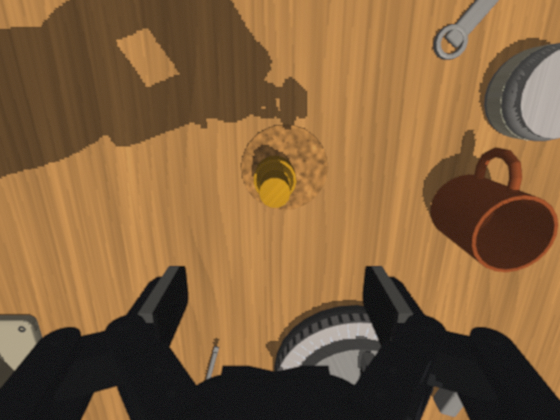

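The casting's stem top is at about (275,193) and its foot at about (274,173). I'll fit the pose and foot diameter to this view.

```bash
cat >> h.py <<'E'
def overlay(c,name,sets,box,k):
    u0,v0,u1,v1=box
    im=cv2.resize(np.ascontiguousarray(c["image"][v0:v1,u0:u1,::-1]),None,fx=k,fy=k,interpolation=cv2.INTER_CUBIC)
    raw=im.copy()
    for P,col in sets:
        q=(proj(c,P)-[u0,v0]+.5)*k-.5
        cv2.polylines(im,[np.round(q).astype(int)],True,col,1)
    cv2.imwrite(name,np.hstack([raw,im]))
E
python3 - <<'E'
from h import *
c=pickle.load(open("w1.pkl","rb"))
p=onz(c,275.3,193,.076); print(p)
S=[(circ(p,.015,.076),(255,0,0)),(circ(p,.024,.029),(0,255,0)),(circ(p,.024,.004),(0,255,255)),(circ((.4475,.310),.05,.004),(255,255,255))]
overlay(c,"pics/ovw1.png",S,(240,140,310,215),5)
E
```

```text
[0.43842011 0.30567023 0.076     ]
```

View pics/ovw1.png

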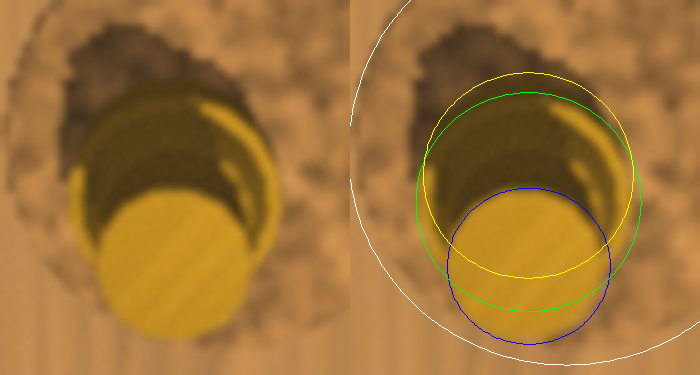

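Run:
```python
from h import *
from rig import manip
P=[.4376,.3052]
manip.servo_line([*P,.066],down(0.),rate=.12)
print("f0",manip.get_contact_force())
manip.command_gripper(.0,50)
print("w",manip.get_width(),manip.get_contact_force(),manip.get_time())
manip.servo_line([*P,.21],rate=.15)
print(manip.get_width(),manip.get_contact_force(),manip.get_time(),manip.get_position())
wshot("w2")
c=manip.camera("scene");cv2.imwrite("pics/s2.png",c["image"][:,:,::-1])
```

```text
f0 [ 0.05148365 -0.88351358  0.38666086]
w 0.028653539814804386 [-1.50244054 -0.90741411  4.20550738] 5.4
0.02854565523037768 [ 0.24229941  1.19494385 -4.00304638] 6.5083 [0.43698176 0.30479515 0.20903527]
```

View pics/w2.png

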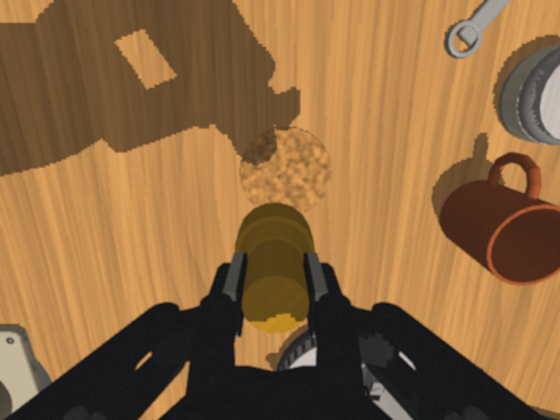

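View pics/s2.png

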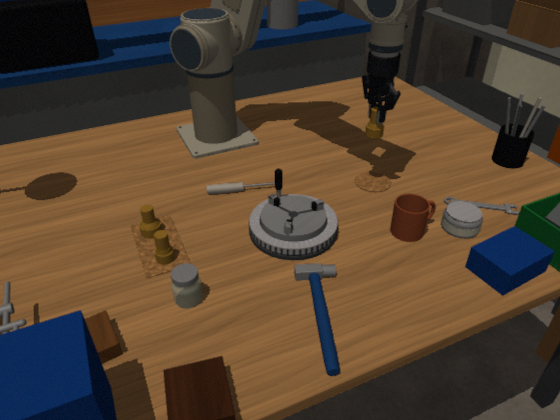

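Run:
```python
from h import *
c=pickle.load(open("w2.pkl","rb"))
p=np.array([.437,.3048]);b=.209-.062
S=[(circ(p,.015,b+.072),(255,0,0)),(circ(p,.015,b+.036),(255,0,0)),(circ(p,.0232,b+.025),(0,255,0)),(circ(p,.0232,b),(0,255,255))]
overlay(c,"pics/ovw2.png",S,(215,190,335,340),3)
```

```text
(no output)
```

View pics/ovw2.png

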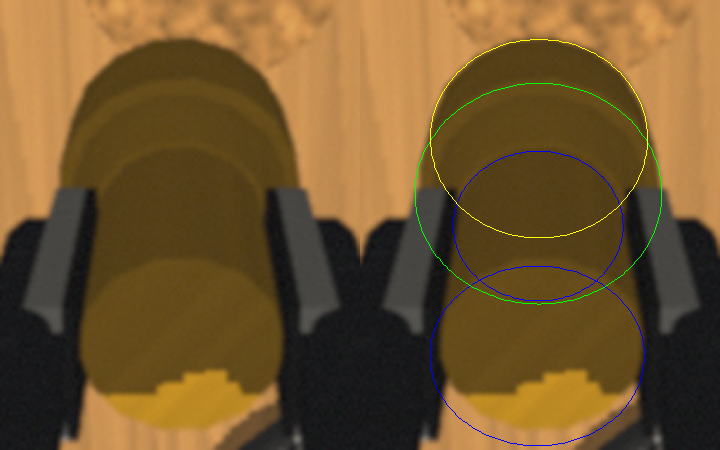

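The casting hangs upright in the grip. By the wrist view it sits about 1 mm to +y of the TCP and its foot is about 44–46 mm across. I'll carry it over the knob height to the chuck and lower it until I feel contact.

Run:
```python
from h import *
from rig import manip
P=[.5428,.0158]
manip.servo_line([*P,.215],down(0.),rate=.2)
manip.servo_line([*P,.122],rate=.12)
manip.hold(.15)
f0=manip.get_contact_force(); print(f0,manip.get_position())
z=.122
while z>.106:
    z-=.0015
    manip.servo_line([*P,z],rate=.03)
    f=manip.get_contact_force(); print(round(z,4),np.round(f-f0,1),manip.get_position()[2])
    if f[2]-f0[2]>3.5: break
wshot("w3")
c=manip.camera("scene");cv2.imwrite("pics/s3.png",c["image"][:,:,::-1]);pickle.dump(c,open("s3.pkl","wb"))
print(manip.get_time(),manip.get_position())
```

```text
[-0.50257523  0.02522749 -3.85679449] [0.54342348 0.01583654 0.12286114]
0.1205 [ 0.1  0.8 -0.1] 0.12069459105626663
0.119 [ 0.3 -0.2  0.3] 0.11888367094201288
0.1175 [-0.3 -0.3 -0.1] 0.11737394572893435
0.116 [0.8 0.5 0. ] 0.11587772076505988
0.1145 [ 0.3 -1.1 -0.4] 0.11436715363050476
0.113 [1.1 0.9 0. ] 0.11286726485862435
0.1115 [-2.   0.1  8.9] 0.11229053058324422
11.225 [0.54294144 0.01580893 0.11227167]
```

View pics/w3.png

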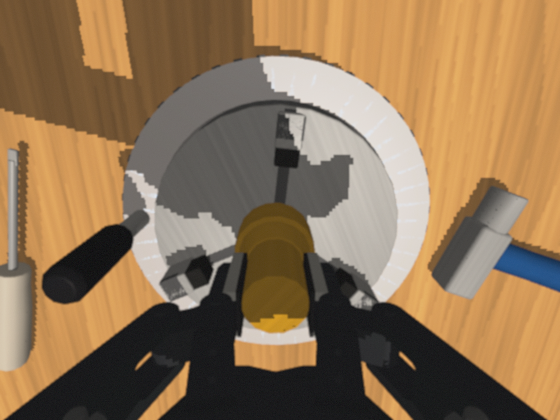

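```bash
python3 -c "
from h import *
c=cv2.imread('pics/s3.png');cv2.imwrite('pics/s3z.png',cv2.resize(c[130:260,220:370],(750,650))[:600])"
```

```text
(no output)
```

View pics/s3z.png

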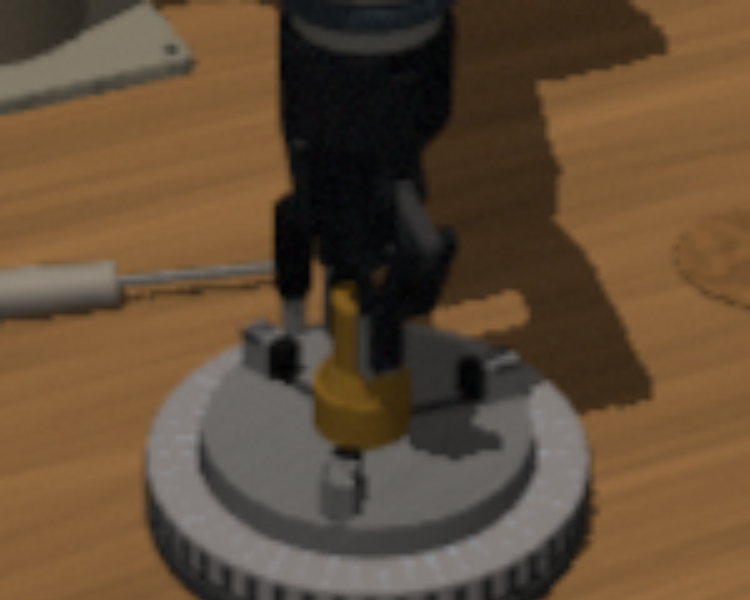

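Contact came at the expected height. I'll check the centring with an overlay in this same camera before letting go.

Run:
```python
from h import *
c=pickle.load(open("w3.pkl","rb")); s=pickle.load(open("s3.pkl","rb"))
p=np.array([.5429,.0158]);b=.05; q=np.array([.5428,.0165])
S=[(circ(q,.079,.05),(0,0,255)),(circ(q,.107,.034),(255,0,255)),(circ(p,.0225,b+.025),(0,255,0)),(circ(p,.0225,b),(0,255,255)),(circ(p,.015,b+.072),(255,0,0))]
im=np.ascontiguousarray(c["image"][:,:,::-1]);im=cv2.resize(im,None,fx=2,fy=2,interpolation=cv2.INTER_CUBIC)
for P,col in S: cv2.polylines(im,[np.round((proj(c,P)+.5)*2-.5).astype(int)],True,col,1)
cv2.imwrite("pics/ovw3.png",im[90:690,180:900])
overlay(s,"pics/ovs3.png",S,(245,180,345,260),4)
```

```text
(no output)
```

View pics/ovw3.png

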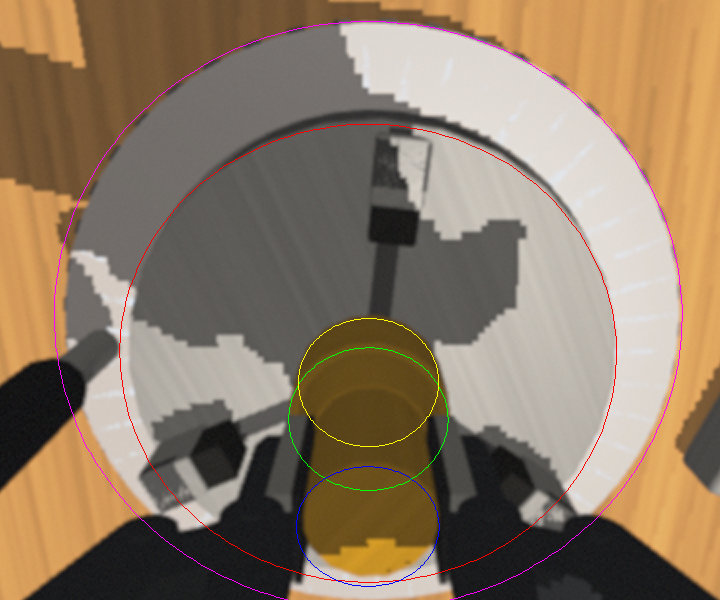

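View pics/ovs3.png

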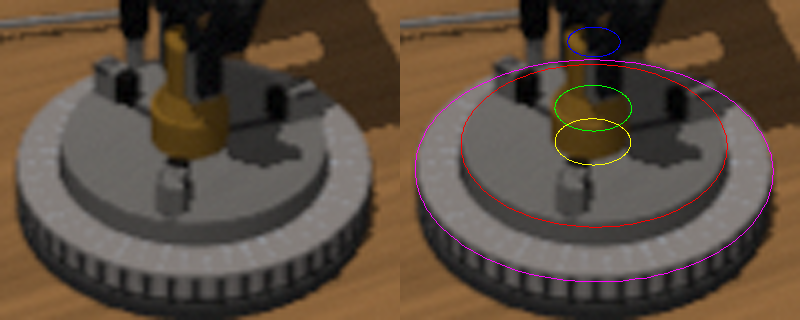

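Both the wrist and scene views say the foot is about 2.3 mm short of centre in x. I'll lift it slightly, shift it, set it down and let go.

Run:
```python
from h import *
from rig import manip
P=[.5428+.0023,.0158+.0005]
manip.servo_line([.5428,.0158,.115],rate=.06)
manip.servo_line([*P,.115],rate=.06)
manip.hold(.1); f0=manip.get_contact_force()
z=.1135
while z>.1085:
    z-=.0006
    manip.servo_line([*P,z],rate=.02)
    f=manip.get_contact_force(); print(round(z,4),np.round(f-f0,1),manip.get_position())
    if f[2]-f0[2]>3: break
manip.command_gripper(.06)
print(manip.get_width(),manip.get_contact_force())
manip.servo_line([*P,.20],rate=.15)
c=wshot("w4"); print(manip.get_time())
im=cv2.resize(c["image"][:,:,::-1],None,fx=2,fy=2,interpolation=cv2.INTER_CUBIC)
cv2.imwrite("pics/w4z.png",im[150:750,150:950])
```

```text
0.1129 [ 0.1 -1.   0.5] [0.54490177 0.01629333 0.11267116]
0.1123 [-0.8 -0.9  1.4] [0.54510399 0.01631416 0.112355  ]
0.1117 [-2.6 -1.   9.9] [0.54514968 0.01630636 0.11230841]
0.05997073661083518 [-0.99674339  0.29345435  0.4932366 ]
13.7833
```

View pics/w4z.png

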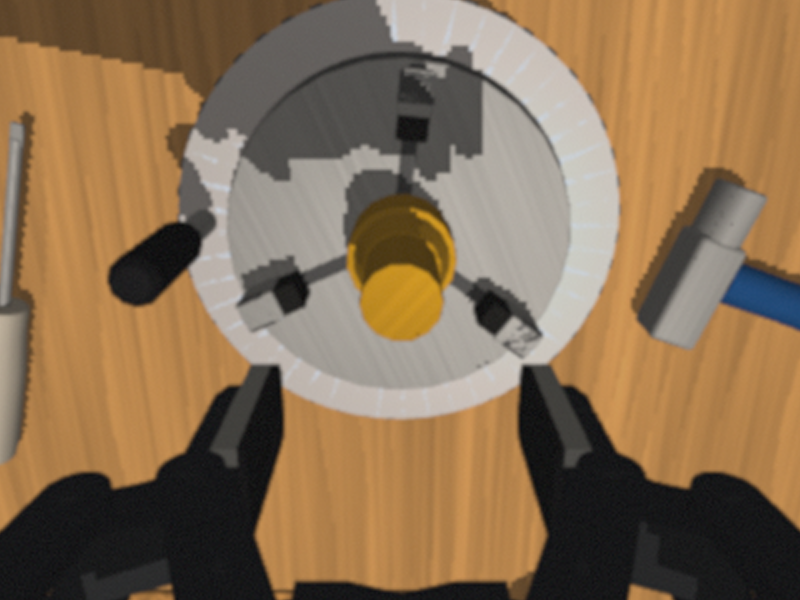

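Run:
```python
from h import *
c=pickle.load(open("w4.pkl","rb"))
g=lambda u,v:((u+150.5)/2-.5,(v+150.5)/2-.5)
k=onz(c,*g(135,283),.12); print("knob",k)
k2=onz(c,*g(192,238),.066); print("knob low",k2)
# face centre from left/right extents and hub slots: lines of slots
print("stem top",onz(c,*g(401,302),.122))
for q in ([.545,.0165],[.5435,.0165]):
    for r,z in ((.079,.05),(.107,.034)):
        P=(proj(c,circ(q,r,z))+.5)*2-.5-150; print(q,r,"L %.0f R %.0f top %.0f bot %.0f"%(P[:,0].min(),P[:,0].max(),P[:,1].min(),P[:,1].max()))
```

```text
knob [0.45399603 0.02396513 0.12      ]
knob low [0.45624558 0.02389843 0.066     ]
stem top [0.54538522 0.01774147 0.122     ]
[0.545, 0.0165] 0.079 L 226 R 574 top 61 bot 395
[0.545, 0.0165] 0.107 L 176 R 625 top -9 bot 425
[0.5435, 0.0165] 0.079 L 222 R 571 top 61 bot 395
[0.5435, 0.0165] 0.107 L 172 R 621 top -9 bot 425
```

The casting stands alone within about 1 mm of centre. Next I'll grip the knob, zero the side load, and turn it a first quarter while fitting the true axis from the measured positions.

```bash
cat > crank.py <<'E'
from h import *
from rig import manip
import json
from scipy.optimize import least_squares
R=.0935;Z=.102
def favg(n=5):
    F=[]
    for _ in range(n):
        manip.hold(.012);F.append(manip.get_contact_force())
    return np.mean(F,0)
def step(C,th,rate=.09,f0=np.zeros(3)):
    p=C+R*np.array([np.cos(th),np.sin(th)])
    manip.servo_line([*p,Z],rate=rate)
    f=favg()-f0; q=np.array(manip.get_position())
    r=np.array([np.cos(th),np.sin(th)]); t=np.array([np.sin(th),-np.cos(th)]) # clockwise
    return q,f[:2]@r,-f[:2]@t,f[2]
def fit(Q,C0):
    Q=np.array(Q)[:,:2]
    s=least_squares(lambda c:np.r_[(np.hypot(*(Q-c).T)-R)*1e3,(np.asarray(c)-C0)*1e3*.3],C0); return s.x
E
python3 - <<'E'
from crank import *
k=[.4509,.0219]
manip.command_gripper(.05)
manip.servo_line([*k,.20],down(0.),rate=.2)
manip.servo_line([*k,Z],rate=.12)
f0=favg(); print("f0",f0,manip.get_position())
manip.command_gripper(0,40)
f=favg(); print("grip",manip.get_width(),f-f0,manip.get_position(),manip.get_time())
json.dump(list(f0),open("f0.json","w"))
c=manip.camera("scene");cv2.imwrite("pics/s5.png",cv2.resize(c["image"][130:260,200:370,::-1],(765,585)))
E
```

```text
f0 [0.13867916 0.01900427 0.08678448] [0.45151381 0.021901   0.10252643]
grip 0.01929473695201523 [-4.72720176  0.49148085  8.83342373] [0.45021029 0.02192012 0.10265254] 16.1
```

View pics/s5.png

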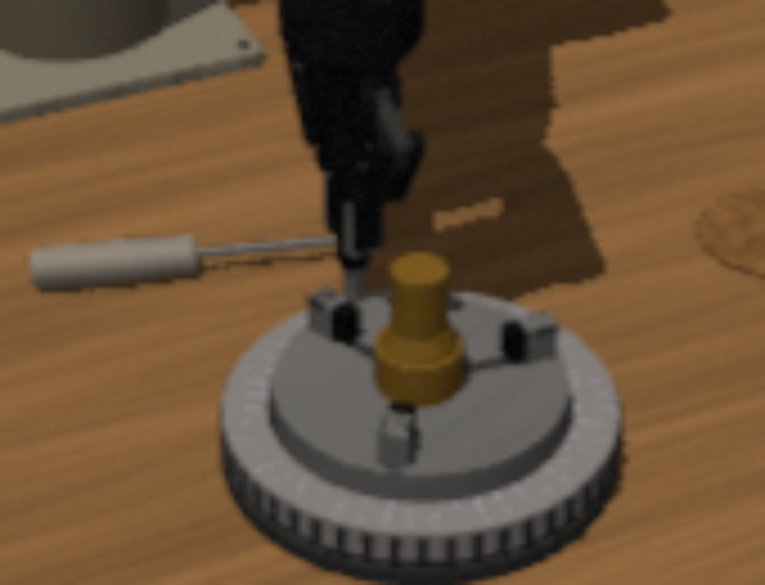

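Run:
```python
from crank import *
f0=np.array(json.load(open("f0.json")))
C=np.array([.5436,.017]); C0=C.copy()
th0=np.arctan2(.0219-C[1],.4502-C[0]); th=th0
Q=[];L=[]
for i in range(6):
    th-=np.radians(15)
    q,fr,ft,fz=step(C,th,f0=f0)
    Q.append(q);a=np.degrees(np.arctan2(q[1]-C[1],q[0]-C[0]))
    L.append((th,fr,ft,fz,*q)); print("th %.0f act %.1f r %.2f fr %.1f ft %.1f fz %.1f"%(np.degrees(th),a,1e3*np.hypot(*(q[:2]-C)),fr,ft,fz))
    if abs(fr)>30 or ft>25: print("stop");break
    C=fit(Q,C0) if i>=2 else C; print(np.round(C,4))
json.dump(dict(C=list(C),C0=list(C0),th=th,th0=th0,Q=[list(map(float,q)) for q in Q],L=[list(map(float,l)) for l in L]),open("st.json","w"))
print(manip.get_time(),manip.get_width())
c=manip.camera("scene");cv2.imwrite("pics/s6.png",cv2.resize(c["image"][130:260,200:370,::-1],(765,585)))
```

```text
th 162 act 161.7 r 93.72 fr 4.4 ft -3.3 fz 8.0
[0.5436 0.017 ]
th 147 act 146.6 r 93.85 fr 5.9 ft -3.1 fz 6.9
[0.5436 0.017 ]
th 132 act 131.4 r 93.92 fr 6.9 ft -3.2 fz 5.9
[0.5434 0.0174]
th 117 act 116.2 r 93.66 fr 6.0 ft -3.4 fz 5.1
[0.5435 0.0175]
th 102 act 101.2 r 93.60 fr 4.7 ft -3.3 fz 4.7
[0.5436 0.0176]
th 87 act 86.1 r 93.59 fr 3.0 ft -3.3 fz 4.7
[0.5436 0.0176]
18.9417 0.01908062275758437
```

View pics/s6.png

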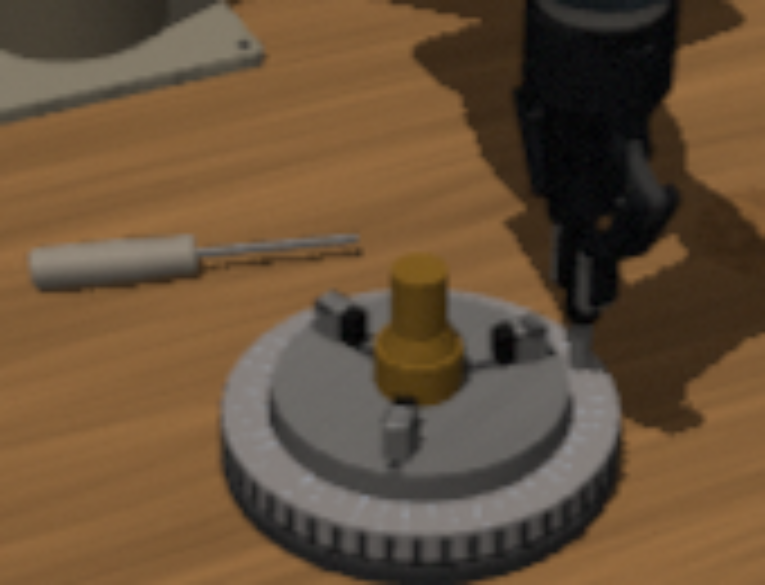

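The circle is tracked well. At the fast stops the ring overshoots and friction holds it, so the resistance reading there isn't the running drag. I'll go fast to about 320°, then take slow steps and read the drag during motion.

```bash
cat >> crank.py <<'E'
def sub(C,th,rate,f0):
    "slow step, reading at once"
    p=C+R*np.array([np.cos(th),np.sin(th)])
    manip.servo_line([*p,Z],rate=rate)
    F=manip.get_contact_force()-f0;q=np.array(manip.get_position())
    r=np.array([np.cos(th),np.sin(th)]); t=np.array([np.sin(th),-np.cos(th)])
    d=(q[:2]-p)@t*1e3
    return q,F[:2]@r,-F[:2]@t,d
def load():
    s=json.load(open("st.json")); s["C"]=np.array(s["C"]);s["C0"]=np.array(s["C0"]); return s
def save(s):
    json.dump({k:(v.tolist() if isinstance(v,np.ndarray) else [list(map(float,x)) for x in v] if isinstance(v,list) else float(v)) for k,v in s.items()},open("st.json","w"))
E
python3 - <<'E'
from crank import *
f0=np.array(json.load(open("f0.json"))); s=load()
while np.degrees(s["th0"]-s["th"])<318:
    s["th"]-=np.radians(15)
    q,fr,ft,fz=step(s["C"],s["th"],f0=f0,rate=.1)
    s["Q"].append(q); s["C"]=fit(s["Q"],s["C0"])
    print("tot %.0f r %.2f fr %.1f ft %.1f fz %.1f"%(np.degrees(s["th0"]-s["th"]),1e3*np.hypot(*(q[:2]-s["C"])),fr,ft,fz),np.round(s["C"],4))
    if abs(fr)>30 or abs(ft)>15: print("stop");break
save(s)
for i in range(8):
    s["th"]-=np.radians(3)
    q,fr,ft,d=sub(s["C"],s["th"],.03,f0); s["Q"].append(q)
    print("slow tot %.0f fr %.1f ft %.1f d %.2f"%(np.degrees(s["th0"]-s["th"]),fr,ft,d))
save(s)
print(manip.get_time(),manip.get_width())
c=manip.camera("scene");cv2.imwrite("pics/s7.png",cv2.resize(c["image"][130:260,200:370,::-1],(765,585)))
E
```

```text
tot 105 r 93.53 fr 1.7 ft -3.3 fz 5.9 [0.5436 0.0176]
tot 120 r 93.50 fr 0.8 ft -3.2 fz 5.8 [0.5436 0.0176]
tot 135 r 93.50 fr 0.4 ft -3.2 fz 6.7 [0.5436 0.0176]
tot 150 r 93.48 fr 0.2 ft -2.6 fz 6.9 [0.5436 0.0176]
tot 165 r 93.47 fr 0.1 ft -3.4 fz 7.7 [0.5436 0.0176]
tot 180 r 93.47 fr -0.0 ft -3.3 fz 8.3 [0.5436 0.0176]
tot 195 r 93.42 fr -0.8 ft -3.2 fz 9.7 [0.5436 0.0176]
tot 210 r 93.45 fr -0.6 ft -3.2 fz 10.5 [0.5436 0.0176]
tot 225 r 93.43 fr -1.2 ft -3.4 fz 11.0 [0.5436 0.0176]
tot 240 r 93.43 fr -1.8 ft -3.1 fz 11.6 [0.5436 0.0176]
tot 255 r 93.44 fr -1.6 ft -3.4 fz 12.3 [0.5436 0.0176]
tot 270 r 93.50 fr -2.9 ft -3.2 fz 12.6 [0.5436 0.0176]
tot 285 r 93.53 fr -3.6 ft -3.2 fz 12.6 [0.5436 0.0176]
tot 300 r 93.53 fr -3.6 ft -3.1 fz 11.6 [0.5435 0.0176]
tot 315 r 93.55 fr -2.6 ft -3.2 fz 10.8 [0.5435 0.0176]
tot 330 r 93.52 fr -1.6 ft -3.0 fz 10.7 [0.5435 0.0176]
slow tot 333 fr -0.9 ft 0.1 d -0.25
slow tot 336 fr -0.5 ft 0.7 d -0.34
slow tot 339 fr -0.4 ft 0.5 d -0.36
slow tot 342 fr -0.5 ft -0.3 d -0.34
slow tot 345 fr 0.3 ft -0.1 d -0.33
slow tot 348 fr -0.4 ft -0.0 d -0.33
slow tot 351 fr 0.3 ft 0.7 d -0.35
slow tot 354 fr 0.0 ft 0.2 d -0.33
28.4583 0.019147967103997264
```

View pics/s7.png

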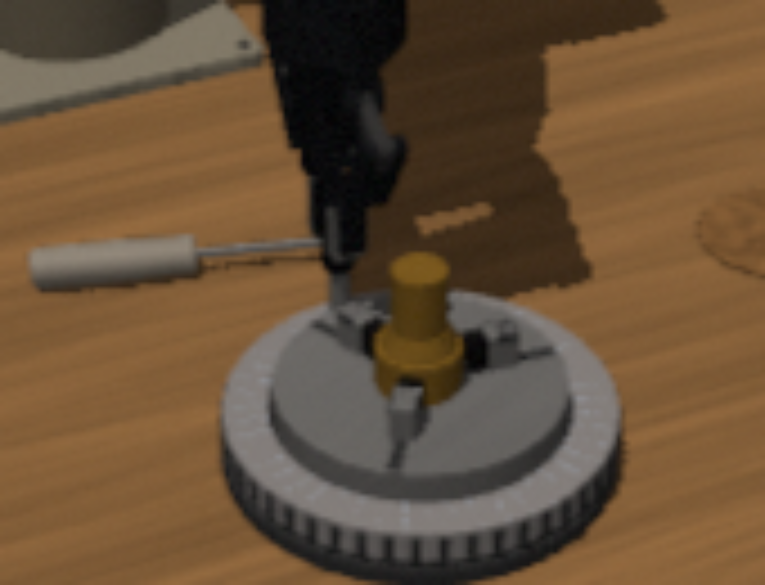

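Slow steps at 30 mm/s still end in a settling transient. I'll switch to near-static steps so the drag reads cleanly. The jaws are about 4 mm from the foot.

Run:
```python
from crank import *
f0=np.array(json.load(open("f0.json"))); s=load()
for i in range(8):
    s["th"]-=np.radians(2)
    q,fr,ft,d=sub(s["C"],s["th"],.014,f0); 
    manip.hold(.03); F=favg(3)-f0; t=np.array([np.sin(s["th"]),-np.cos(s["th"])]); ft2=-F[:2]@t
    print("tot %.0f fr %.1f ft %.1f ft_settled %.1f d %.2f act %.2f"%(np.degrees(s["th0"]-s["th"]),fr,ft,ft2,d,1e3*0))
save(s)
print(manip.get_time(),manip.get_width())
```

```text
tot 356 fr 0.0 ft 1.2 ft_settled 0.9 d -0.51 act 0.00
tot 358 fr 0.3 ft 1.6 ft_settled 1.3 d -0.53 act 0.00
tot 360 fr -0.4 ft 1.7 ft_settled 1.8 d -0.56 act 0.00
tot 362 fr 0.6 ft 1.8 ft_settled 1.9 d -0.55 act 0.00
tot 364 fr 0.1 ft 2.0 ft_settled 2.3 d -0.56 act 0.00
tot 366 fr -0.2 ft 1.5 ft_settled 1.2 d -0.55 act 0.00
tot 368 fr -0.1 ft 2.4 ft_settled 1.6 d -0.56 act 0.00
tot 370 fr -0.1 ft 2.2 ft_settled 1.7 d -0.57 act 0.00
32.0417 0.01885744497782575
```

Drag now reads steadily at about 1.8 N with a very clean position lag of −0.56 mm, which makes the lag a good bite detector. I'll continue in the same steps.

Run:
```python
from crank import *
f0=np.array(json.load(open("f0.json"))); s=load()
H=[]
while np.degrees(s["th0"]-s["th"])<450:
    s["th"]-=np.radians(2)
    q,fr,ft,d=sub(s["C"],s["th"],.014,f0)
    manip.hold(.03); F=favg(3)-f0; t=np.array([np.sin(s["th"]),-np.cos(s["th"])]); ft2=-F[:2]@t
    H.append((ft2,d))
    print("tot %.0f fr %.1f ft %.1f fts %.1f d %.2f fz %.1f"%(np.degrees(s["th0"]-s["th"]),fr,ft,ft2,d,F[2]))
    if len(H)>2 and (np.mean([h[0] for h in H[-3:]])>4 or d<-1.1): break
save(s)
print(manip.get_time(),manip.get_width())
c=manip.camera("scene");cv2.imwrite("pics/s8.png",cv2.resize(c["image"][130:260,200:370,::-1],(765,585)))
```

```text
tot 372 fr -0.4 ft 1.3 fts 1.8 d -0.60 fz 12.5
tot 374 fr -0.1 ft 0.5 fts 1.6 d -0.58 fz 12.6
tot 376 fr -0.3 ft 2.2 fts 1.9 d -0.60 fz 12.3
tot 378 fr -0.2 ft 1.6 fts 2.0 d -0.61 fz 12.5
tot 380 fr 0.5 ft 1.7 fts 1.0 d -0.64 fz 12.4
tot 382 fr 0.5 ft 1.7 fts 1.9 d -0.65 fz 13.2
tot 384 fr 0.2 ft 1.6 fts 1.7 d -0.68 fz 12.7
tot 386 fr 0.2 ft 1.9 fts 2.0 d -0.71 fz 12.7
tot 388 fr -0.1 ft 2.4 fts 2.4 d -0.72 fz 13.6
tot 390 fr 0.7 ft 2.3 fts 2.5 d -0.79 fz 12.8
tot 392 fr 0.1 ft 2.0 fts 2.0 d -0.80 fz 12.6
tot 394 fr 0.5 ft 2.9 fts 2.1 d -0.88 fz 13.1
tot 396 fr -0.1 ft 2.8 fts 2.9 d -0.91 fz 13.4
tot 398 fr 0.2 ft 2.6 fts 2.6 d -0.95 fz 13.5
tot 400 fr 1.2 ft 3.1 fts 2.9 d -0.99 fz 13.7
tot 402 fr 0.8 ft 3.0 fts 2.6 d -1.04 fz 13.8
tot 404 fr 1.4 ft 3.7 fts 3.5 d -1.09 fz 14.0
tot 406 fr 0.8 ft 3.7 fts 3.4 d -1.17 fz 14.1
39.9917 0.019129956950735858
```

View pics/s8.png

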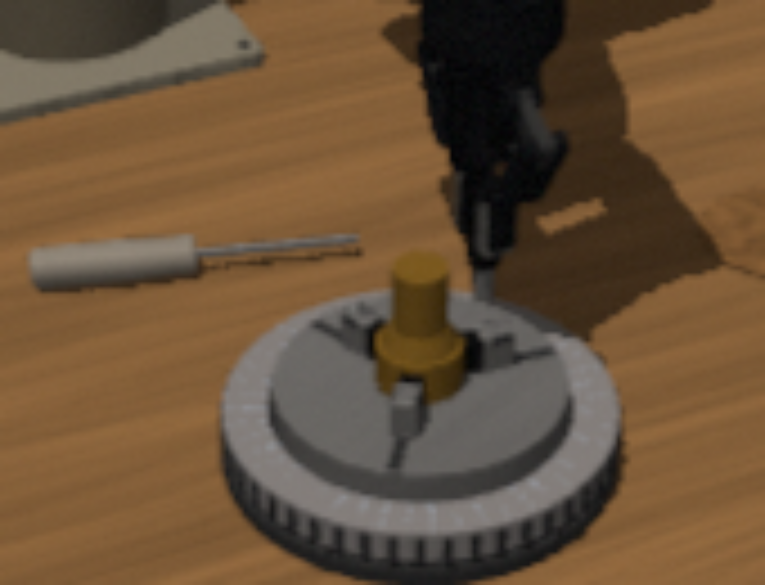

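Run:
```python
from h import *
c=pickle.load(open("w4.pkl","rb"))
for r in (.022,.023,.024,.025):
    P=(proj(c,circ([.5445,.0172],r,.075))+.5)*2-.5-150; print(r,"W %.1f L %.0f R %.0f"%(np.ptp(P[:,0])*.988,P[:,0].min(),P[:,0].max()))
im=cv2.resize(c["image"][165:250,235:315,::-1],None,fx=7,fy=7,interpolation=cv2.INTER_CUBIC);cv2.imwrite("pics/w4f.png",im)
w=pickle.load(open("w4.pkl","rb"))
```

```text
0.022 W 104.5 L 346 R 452
0.023 W 109.2 L 344 R 454
0.024 W 114.0 L 341 R 456
0.025 W 118.7 L 339 R 459
```

View pics/w4f.png

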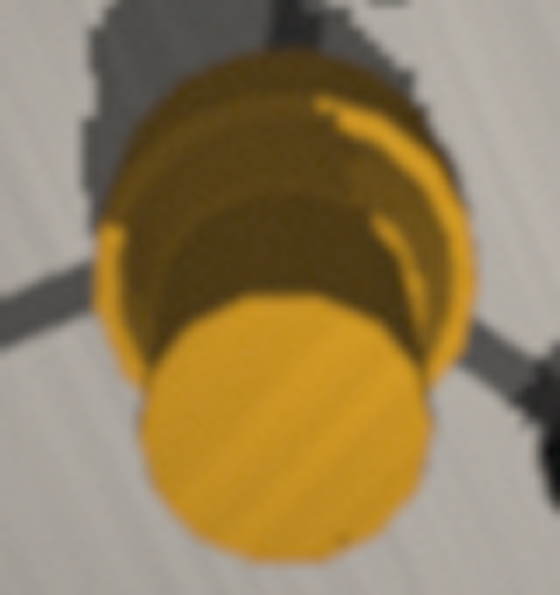

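The foot measures about 46–47 mm, so bite onset at roughly 386–392° is plausible. I'll go on to roughly 40 N a jaw, watching both drag and angle.

Run:
```python
from crank import *
f0=np.array(json.load(open("f0.json"))); s=load()
H=[]
while np.degrees(s["th0"]-s["th"])<429:
    s["th"]-=np.radians(2)
    q,fr,ft,d=sub(s["C"],s["th"],.014,f0)
    manip.hold(.03); F=favg(3)-f0; t=np.array([np.sin(s["th"]),-np.cos(s["th"])]); ft2=-F[:2]@t
    H.append((ft2,d))
    print("tot %.0f fr %.1f ft %.1f fts %.1f d %.2f fz %.1f"%(np.degrees(s["th0"]-s["th"]),fr,ft,ft2,d,F[2]))
    if len(H)>3 and (np.mean([h[0] for h in H[-4:]])>5.5 or ft2>8): break
save(s)
print(manip.get_time(),manip.get_width())
c=manip.camera("scene");cv2.imwrite("pics/s9.png",cv2.resize(c["image"][160:240,240:340,::-1],(750,600),interpolation=cv2.INTER_CUBIC))
```

```text
tot 408 fr -0.1 ft 3.3 fts 3.0 d -1.20 fz 14.2
tot 410 fr 1.4 ft 4.1 fts 4.0 d -1.30 fz 14.5
tot 412 fr 1.1 ft 3.3 fts 4.2 d -1.34 fz 15.0
tot 414 fr 0.6 ft 4.6 fts 4.2 d -1.46 fz 14.9
tot 416 fr 1.0 ft 4.3 fts 4.4 d -1.51 fz 15.2
tot 418 fr 1.6 ft 4.9 fts 4.3 d -1.59 fz 15.5
tot 420 fr 1.4 ft 4.8 fts 4.7 d -1.64 fz 15.3
tot 422 fr 1.9 ft 4.2 fts 4.8 d -1.70 fz 15.7
tot 424 fr 1.1 ft 5.5 fts 5.5 d -1.76 fz 15.7
tot 426 fr 2.1 ft 4.7 fts 5.1 d -1.81 fz 16.2
tot 428 fr 2.6 ft 4.8 fts 5.7 d -1.87 fz 16.5
tot 430 fr 1.8 ft 5.7 fts 6.5 d -1.91 fz 16.7
45.3417 0.019060862789093448
```

View pics/s9.png

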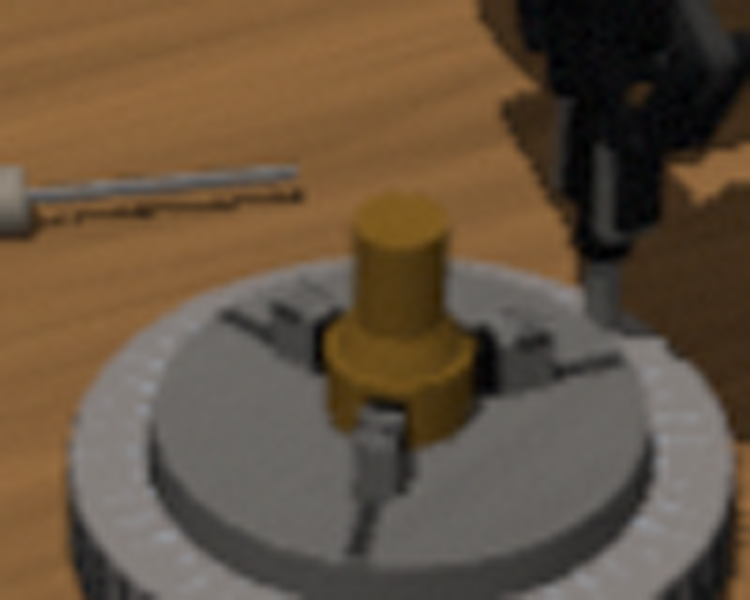

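All three jaws are on the foot. The drag rise gives about 36 N a jaw and the angle about 44 N. I'll add one small 4° step for margin, relax the arm, let go and withdraw upward.

Run:
```python
from crank import *
f0=np.array(json.load(open("f0.json"))); s=load()
for i in range(2):
    s["th"]-=np.radians(2)
    q,fr,ft,d=sub(s["C"],s["th"],.014,f0)
    manip.hold(.03); F=favg(3)-f0; t=np.array([np.sin(s["th"]),-np.cos(s["th"])])
    print("tot %.0f fr %.1f ft %.1f fts %.1f d %.2f"%(np.degrees(s["th0"]-s["th"]),fr,ft,-F[:2]@t,d))
q=np.array(manip.get_position())
th=s["th"]+.0013/R
p=s["C"]+R*np.array([np.cos(th),np.sin(th)])
manip.servo_line([*p,Z],rate=.02); F=favg(3)-f0; q2=np.array(manip.get_position()); print("relaxed ft %.1f moved back %.2f mm"%(-F[:2]@t,-(q2-q)[:2]@t*1e3), F)
manip.command_gripper(.05)
print(manip.get_width(),manip.get_position(),manip.get_contact_force()-f0)
q3=np.array(manip.get_position())
manip.servo_line([q3[0],q3[1],.22],rate=.15)
a=np.array(manip.get_position())
manip.servo_line([a[0]-.06,a[1]+.03,.24],rate=.2)
wshot("w10")
for n in("scene","top"):
    c=manip.camera(n); cv2.imwrite(f"pics/{n}10.png",c["image"][:,:,::-1]); pickle.dump(c,open(f"{n}10.pkl","wb"))
    if n=="scene": cv2.imwrite("pics/s10z.png",cv2.resize(c["image"][160:240,240:340,::-1],(750,600),interpolation=cv2.INTER_CUBIC))
print(manip.get_time())
```

```text
tot 432 fr 2.3 ft 5.9 fts 6.0 d -1.95
tot 434 fr 2.2 ft 7.1 fts 6.4 d -1.99
relaxed ft 3.3 moved back 0.41 mm [-3.86544238  2.0084158  12.65330377]
0.04984676022444868 [0.52017444 0.10809002 0.10147871] [-3.14876642 -0.58064268  0.53702523]
48.5417
```

View pics/w10.png

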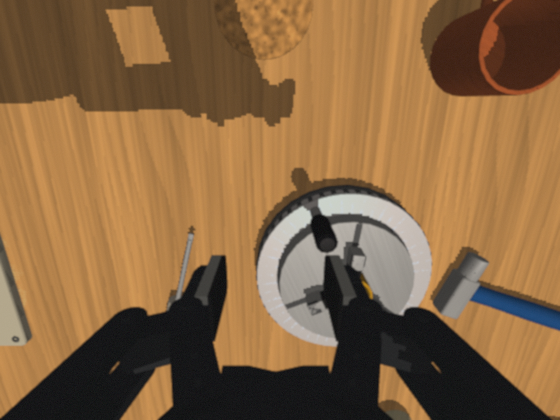

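View pics/s10z.png

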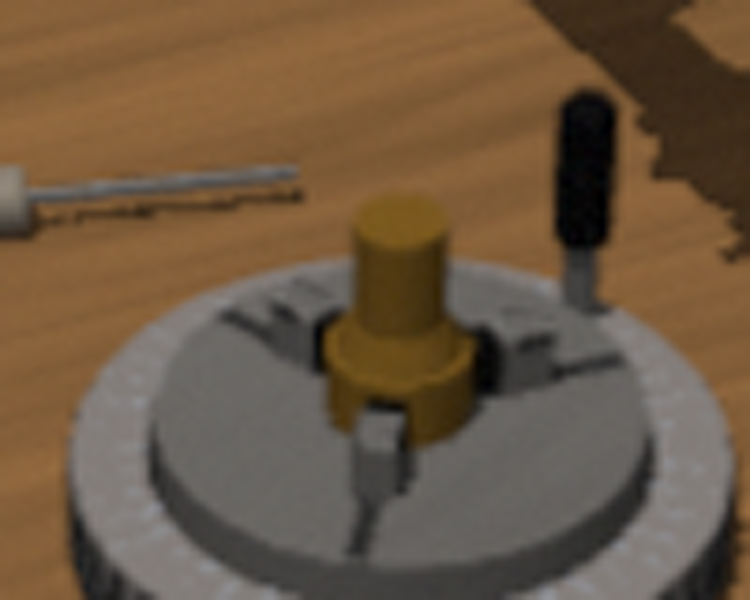

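View pics/scene10.png

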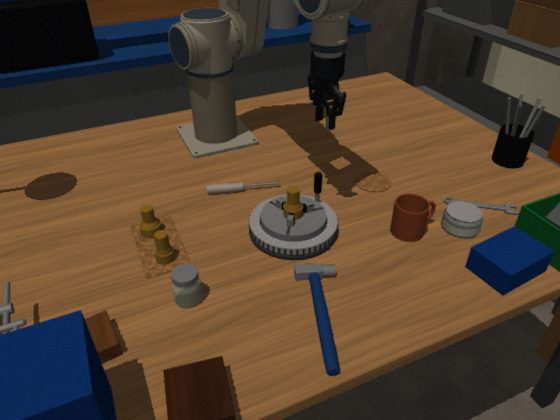

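Run:
```python
from h import *
s=pickle.load(open("scene10.pkl","rb")); t=pickle.load(open("top10.pkl","rb"))
C=np.array([.5435,.0172])
S=[]
for a,col in ((103,(255,0,255)),):
    k=C+.0935*np.array([np.cos(np.radians(a)),np.sin(np.radians(a))])
    S+=[(circ(k,.01,.12),col),(circ(k,.01,.066),col)]
S+=[(circ(C,.0235,.05),(0,255,255)),(circ(C,.0235,.075),(0,255,0)),(circ(C,.015,.122),(255,0,0))]
overlay(s,"pics/ovs10.png",S,(250,160,340,240),4)
overlay(t,"pics/ovt10.png",S,(235,155,325,245),4)
```

```text
(no output)
```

View pics/ovs10.png

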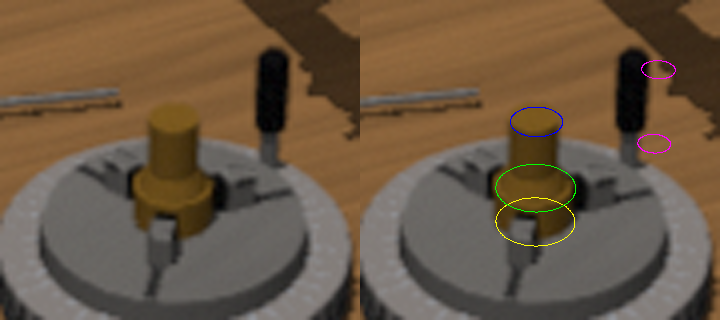

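View pics/ovt10.png

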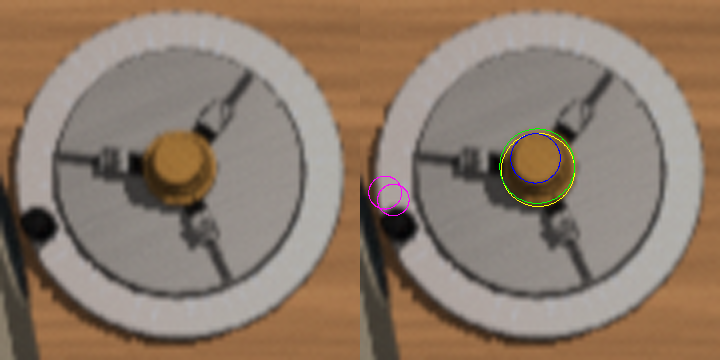

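The casting is held and centred, but the knob isn't where I left it. I'll measure how far the ring turned back.

Run:
```python
from h import *
from rig import manip
s=pickle.load(open("scene10.pkl","rb")); t=pickle.load(open("top10.pkl","rb")); w=pickle.load(open("w10.pkl","rb"))
C=np.array([.5435,.0172])
def rep(n,p): d=p[:2]-C; print(n,np.round(p,4),"ang %.1f r %.1f"%(np.degrees(np.arctan2(d[1],d[0])),1e3*np.hypot(*d)))
rep("scene top",onz(s,273.5/4-.4+250,57/4-.4+160,.12))
rep("top",onz(t,38.5/4-.4+235,226.5/4-.4+155,.12))
rep("wrist",onz(w,327,241,.12))
# s9 pin base vs now (scene crops 7.5x from (240,160))
for n,u,v in(("s9",603,325),("s10",583,303)): rep(n,onz(s,(u+.5)/7.5-.5+240,(v+.5)/7.5-.5+160,.034))
im9=cv2.imread("pics/s9.png");im10=cv2.imread("pics/s10z.png")
cv2.imwrite("pics/cmp.png",np.hstack([im9[150:500,200:600],im10[150:500,200:600]]))
print(manip.get_time(),manip.get_position())
```

```text
scene top [0.5042 0.1016 0.12  ] ang 115.0 r 93.1
top [0.5017 0.0998 0.12  ] ang 116.9 r 92.6
wrist [0.5049 0.1079 0.12  ] ang 113.0 r 98.6
s9 [0.5087 0.1087 0.034 ] ang 110.8 r 97.9
s10 [0.4947 0.1087 0.034 ] ang 118.1 r 103.6
48.5417 [0.46054321 0.13774617 0.23961741]
```

View pics/cmp.png

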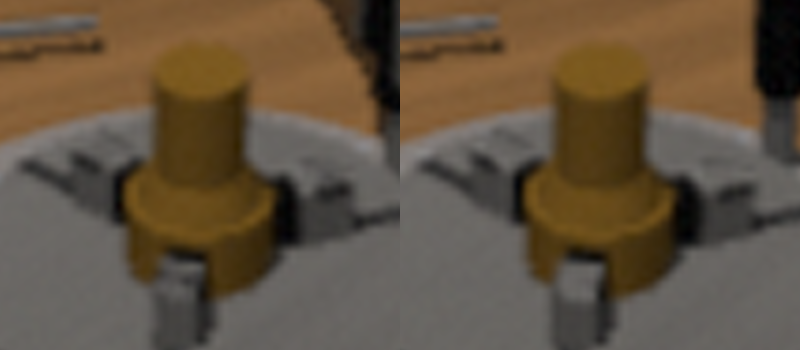

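The ring eased back about 11° as the fingers opened. The jaw springs push it back (1 N per 9 N is an almost lossless screw) until its own friction of about 3 N holds it. That means roughly 12 N a jaw was lost. I'll check that it's now at rest and not creeping.

Run:
```python
from h import *
from rig import manip
manip.hold(1.0)
c=manip.camera("scene"); pickle.dump(c,open("scene11.pkl","wb"))
o=pickle.load(open("scene10.pkl","rb"))
a=o["image"][155:245,245:345].astype(int);b=c["image"][155:245,245:345].astype(int)
print("max/mean diff",abs(a-b).max(),abs(a-b).mean(), "knob region",abs(a-b)[5:50,60:85].mean())
for im in(o,c):
    g=im["image"][165:195,308:328].sum(2)<110; v,u=np.nonzero(g); print(len(u),u.mean()+308,v.mean()+165)
print(manip.get_time(),manip.get_contact_force())
```

```text
max/mean diff 59 1.0740370370370371 knob region 1.330962962962963
146 317.54794520547944 182.52739726027397
146 317.54794520547944 182.52739726027397
49.5917 [ 0.23308867  0.11180127 -0.38138077]
```

Run:
```python
from rig import manip
print(manip.get_position(),manip.get_width()); manip.sign_off(); print(manip.get_time())
```

```text
[0.45975317 0.13802396 0.24002216] 0.04979473377530124
the job is handed in; nothing more can be done
the job is handed in; nothing more can be done
```

The casting from the round cork pad is standing in the chuck with all three jaws on its foot. I handed the job in at about 50 s, but **the final grip may be slightly under the 30 N a jaw you call snug**.

**What I did:** I set the casting upright on the chuck face and corrected its centring by about 2 mm before letting go. I then wound the ring clockwise by its knob. Resistance started to rise at about 389°, and I stopped at about 434°.

**Last checks:**
- **Jaws and centring:** in the scene and top views all three jaws touch the foot and the casting is upright and centred. The arm touches nothing.
- **Other objects:** the last scene picture shows the other two castings, the mug and the jar where they were. I judged that by eye only.
- **Stability:** the knob had not moved in a second picture 1 s later.

**What disagreed:** the ring did not stay where I left it. As the fingers opened, it eased back about 11° to a net turn of about 422° and then stopped there. My estimates of the grip before and after that are:

| Estimate from | At the stop (N a jaw) | After easing back (N a jaw) |
|---|---|---|
| Rise in drag at the knob | about 39 | about 27 |
| Ring angle past first bite | about 48 | about 36 |

Both are well below the 80 N that spoils the casting. I did not take the knob again to re-measure. The ring's own friction of about 3 N can hold back only about 28 N a jaw, so more tightening would probably have eased off again.

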